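# Hold a sample cell in the beam of a double-beam photometer

## Robot

A 7-joint arm with a two-finger parallel gripper is mounted at the origin on a cart in front of the work surface, level with it; the furniture and walls round the work are solid. World frame = base frame: x ahead of the robot, y to its left, z up, the work surface at z = 0. Lengths are in mm, angles in rad, forces in N, time in s.
With the tool pointing down it reaches from about 400 to 875 mm from the base axis. Payload 19.3 kg.
Tool frame: the origin (TCP) lies at the very end of the fingers, on their centre line; the grasp point (between the pads) lies 19 mm behind it (grip_point_offset is the z of the grasp point in the tool frame, in mm); z points along the fingers, y is the line along which they close (so a half turn about z gives the same grasp; the last joint's range is limited). The gripper opens to 85 mm and grips with 20 to 120 N. Pads are 22 mm wide; open, the fingers measure 114 mm over their backs; the gripper's body (76 mm by 85 mm) begins 54 mm behind the grasp point. The pads swing forward as they close: fully open they stand 13 mm farther back than shut.
Start: joints at [-1.381, 0.521, -0.036, 1.599, 0.021, 1.021, -0.113], TCP at [160.574, 604.012, 231.291] pointing down, gripper open.
Joint ranges: [-2.91, 2.91], [-0.3, 2.13], [-1.5, 1.42], [0.17, 2.43], [-1.26, 4.41], [0.16, 1.93], [-2.52, 2.52]. Speed limits (rad/s): [1.89, 1.89, 2.39, 2.39, 3.01, 3.01, 3.01].

## Interface

Orientations are given as a 3x3 rotation matrix whose columns are the frame's x, y, z axes.
In Python, from workcell import movep, movel, goto_joints, open_gripper, clamp, wait, inverse_kinematics, read_state, camera, PlanningError, finish_job, grip_point_offset gives the robot as it stands. Calls block until the motion is done:
- movep(position, orientation): joint-space move of the TCP to a pose.
- movel(position, frame=None, max_speed=150, guard=None): straight line of the TCP; frame=None keeps the orientation; max_speed is the mean speed in mm/s. With guard (N) it stops when the force on the tool has changed by that much, and returns True; else False.
- goto_joints(angles): joint-space move.
- open_gripper() and clamp(): open the fingers fully, or close them until they stop; the grip force is fixed at half the most.
- wait(seconds).
- inverse_kinematics(position, orientation): joint angles nearest the present ones, or None.
- read_state(): the state.
- camera(name): name is "scene" or "top"; returns a dict with "image" (400x640x3 uint8, blue, green, red), "range_z" (400x640 float32, mm along the optical axis (not along the pixel's ray), 0 where there is no reading), "fx", "fy", "cx", "cy" (pixels), "cam_to_world" (4x4, takes a point from camera to world coordinates). Camera axes: x right, y up, looking along -z (the intrinsics and any distortion apply to the point x, -y, -z); pixel columns grow to the right and rows downward; lengths in mm; the calibration is good to about 2 mm. A picture is of the moment at which its call begins.
A pose or a line that the arm cannot do raises PlanningError and nothing moves.
- finish_job(): hands the job in; it is judged then, once.
The state is a dict: "time": time; "qpos": joint angles; "qvel": joint speeds; "joint_efforts": joint torques, N m; "eef_pos": TCP position; "tool_rot": TCP orientation; "ft_force": force on the tool from outside, world axes, zero at the start; "torque": the same for the moment, N m; "finger_gap": finger opening in mm; "gripper_force": force on a finger pad.
Only numpy, scipy, OpenCV 4.12 (cv2) and the standard library are available. Lean on these libraries where they do the work, as an engineer would, in place of code of your own. Each camera call takes 0.05 s, during which the arm holds its last target. There are 200 camera calls.

## Task

Make the photometer ready for a reading, handling both glass cells by their frosted faces only and keeping them upright: first take the blank (the cell with the flat cover) from the stand, seat it fully home in the rear, one-dot reference well and let it go. Then take the sample (the cell with the round stopper), lower it into the front, two-dot sample well and push the spring lifter under it down to the bottom, so that the clear faces stand in the light path. Finish while still gripping the sample and holding it down there; leave the open spare cell and everything else on the bench where it stands.

Things in the scene. Friction and masses are not known exactly. Their poses are not given: they have to be found in the camera images.
- blank_mid (a point): the blank: glass cell 12.5 mm wide, 22.5 long, 45 tall, about 40 g, with a flat white cover (10 x 19.5, 4 mm high); centre of its glass, 22.5 mm above its underside. x: across the 12.5 mm width, frosted face to frosted face; y: along the 22.5 mm, clear face to clear face (the light's way); z up. Starts upright in the stand, underside 9 mm above the bench. Either way round is alike
- blank_frosted_a: frosted face of the blank on its +x side, 21 mm long, 45 mm tall, 6.25 mm from the cell's middle; its origin is the centre of the cell's underside
- blank_frosted_b: frosted face of the blank on its -x side, the same otherwise
- blank_clear: the two clear end panes of the blank, 11.25 mm from its middle along +y and -y; not to be touched with the fingers; origin at the centre of the cell's underside
- sample_mid (a point): the sample: the same glass cell (12.5 x 22.5 x 45 mm, same axes, about 40 g), but with a round white stopper (10 mm across, 12 mm high) on top; centre of its glass part, 22.5 mm above its underside. It starts in another pocket of the stand.
- sample_frosted_a: frosted face of the sample on its +x side, 21 mm long, 45 mm tall, 6.25 mm from the cell's middle; origin at the centre of the cell's underside
- sample_frosted_b: frosted face of the sample on its -x side, the same otherwise
- sample_clear: the two clear end panes of the sample, 11.25 mm from its middle along +y and -y; not to be touched with the fingers; origin at the centre of the cell's underside
- spare: a third such cell, open at the top (no cover, no stopper), in another pocket of the stand; stays where it is; origin at the centre of its underside
- stand: black block 50 x 178 mm, 22 mm high, fixed, with a row of four pockets along its y axis, 42 mm apart, 13 mm deep (floor 9 mm above the bench), 1.5 mm of play round a cell; three hold the cells in any order, their length along the row, one is empty; origin at the centre of its underside, on the bench
- photometer: open double-beam photometer, fixed, 138 (x) by 200 mm (y), on the bench: white lamp housing at its +y end (65 mm high), white detector housing at its -y end (57 mm), between them two dark well blocks 42 x 46 mm, 47 mm high, 37 mm in front of (-x) and behind (+x) the origin. Both light beams run along its y axis. Origin at the centre of its underside, x pointing away from the robot
- reference_well (a point): centre of the mouth of the rear well (farther from the robot, one white dot), 47 mm above the bench: pocket 15.5 mm (photometer x) by 25.5 mm (photometer y), 22 mm deep to a solid floor, mouth flared by 4.5 mm on each side over the top 10 mm. A cell fully home has its half-way point 0.5 mm above this point and 23 mm of its glass standing out. Axes as the photometer's
- sample_well (a point): centre of the mouth of the front well (nearer to the robot, two white dots on its block), 47 mm above the bench: same pocket and flare, but its floor is the spring lifter, whose top lies 10 mm below this point at rest and 22 mm below it when pushed down. A cell pushed fully down has its half-way point 0.5 mm above this point
- lifter (a joint): the white spring plate in the sample well: 0 when up (at rest), 0.012 m when pushed down on its stop; it pushes back with about 1.2 N at rest and 3 N at the bottom, and lifts a cell out again when the cell is let go
- beaker: small glass beaker, 52 mm across, 66 mm high, standing between stand and photometer; leave it; origin under its centre
- tweezers: steel tweezers, 126 mm long, lying between stand and photometer; leave them; origin under the centre
- petri_dish: closed culture dish, 94 mm across, 16 mm high, at the right; leave it; origin under its centre
- saline_bottle: white bottle, 62 mm across, 146 mm high, at the right; leave it; origin under its centre
- microtube_rack: low rack of microtubes, 62 x 130 mm, 43 mm high, at the left; leave it; origin under its centre

How it is judged (in metres and radians):
On the way, in this order (a step that is already met when the one before it is completed fails the run):
1. the blank stands fully home in the reference well and has been let go, the sample well still empty (horizontal distance between blank_mid and reference_well below 0.004 m and z of blank_mid in the frame of reference_well below 0.003 m and angle between blank_mid's own z axis and vertical below 0.12 rad and contact force between the fingers and blank_frosted_a below 0.1 N and contact force between the fingers and blank_frosted_b below 0.1 N and value of joint lifter below 0.002 m), for 0.2 s.
2. the sample, gripped by both frosted faces, has been lifted clear of the stand (height (world z) of sample_mid above 0.05 m and contact force between the fingers and sample_frosted_a above 1 N and contact force between the fingers and sample_frosted_b above 1 N), for 0.1 s.
3. the sample is held down in the light path of the sample well (horizontal distance between sample_mid and sample_well below 0.004 m and z of sample_mid in the frame of sample_well below 0.0035 m and value of joint lifter above 0.009 m and contact force between the fingers and sample_frosted_a above 1 N and contact force between the fingers and sample_frosted_b above 1 N), for 0.3 s.
At the end, for the whole second after the job is handed in: The fingers grip both frosted faces of the sample (over 1 N each) and hold it upright in the sample well, within 4 mm of its axis and 3 mm of its lowest place, lifter down 9 of its 12 mm or more; the blank stands upright in the reference well, at most 4 mm off its axis and 2.5 mm off its floor (all of step 3 and angle between the y axis of sample_mid and the y axis of photometer, either way round below 0.2 rad and angle between each of sample_mid, blank_mid's own z axis and vertical below 0.12 rad and horizontal distance between blank_mid and reference_well below 0.004 m and z of blank_mid in the frame of reference_well below 0.003 m); the arm keeps its last pose, push and grip.
It fails at once if the fingers touch a clear face of the blank or the sample (contact force between the fingers and blank_clear above 0.5 N or contact force between the fingers and sample_clear above 0.5 N).
It fails at once if the blank or the sample is tipped more than 0.5 rad (angle between any of blank_mid, sample_mid's own z axis and vertical above 0.5 rad).
It fails at once if the spare cell or another bystander is moved more than 20 mm (distance of any of spare, beaker, tweezers, petri_dish, saline_bottle, microtube_rack from where it was at the start of the episode above 0.02 m).
It also fails if it takes over 58 s, if anything falls off the work surface, if the arm or the gripper's body presses on something with over 40 N, if the wrist force passes 120 N, or if a joint passes its speed limit or range.

## Working session

There is one attempt and no reset: what is moved stays moved. The work goes in short steps, each a Python script; the robot and the scene stay as the last script left them, time stands still between calls to the robot, and variables do not carry over. Pictures are saved under pics/ and viewed, at most 10 in all, crops included, and the job is handed in when it is done.

```bash
ls; mkdir -p pics
python3 - <<'E'
from workcell import *
import cv2,numpy as np,pickle
for n in("scene","top"):
    c=camera(n);cv2.imwrite(f"pics/{n}0.png",c["image"]);pickle.dump(c,open(n+"0.pkl","wb"))
    print(n,c["fx"],c["fy"],c["cx"],c["cy"],np.round(c["cam_to_world"],3).tolist(),[k for k in c])
s=read_state();print(s["time"],s["tool_rot"],s["finger_gap"],grip_point_offset)
E
```

```text
pics
scene 430.8523551030086 430.8523551030086 323.18854659834426 197.0605406198014 [[0.533, 0.354, -0.769, -411.039], [-0.846, 0.216, -0.487, -558.511], [-0.006, 0.91, 0.415, 572.95], [0.0, 0.0, 0.0, 1.0]] ['image', 'range_z', 'fx', 'fy', 'cx', 'cy', 'cam_to_world']
top 383.5833114241517 383.5833114241517 318.5194914945883 196.72603685592816 [[0.022, 0.992, -0.126, 355.394], [-0.999, 0.025, 0.02, 11.91], [0.023, 0.125, 0.992, 1339.37], [0.0, 0.0, 0.0, 1.0]] ['image', 'range_z', 'fx', 'fy', 'cx', 'cy', 'cam_to_world']
0.1 [[-9.66456165e-01  2.56831581e-01 -1.42020111e-04]
 [ 2.56831601e-01  9.66455728e-01 -9.24633888e-04]
 [-1.00219034e-04 -9.30093374e-04 -9.99999562e-01]] 85.17671821654892 -18.700000000000003
```

View pics/scene0.png

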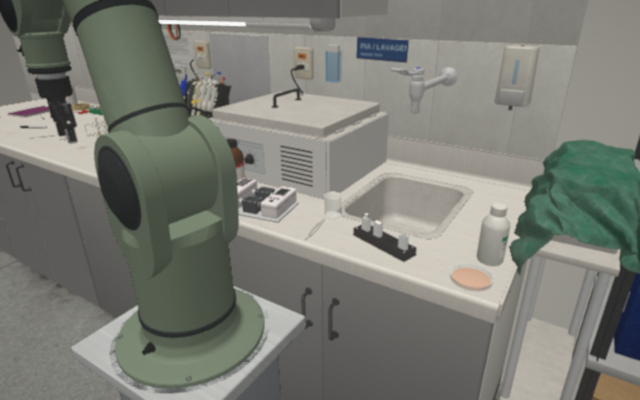

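View pics/top0.png

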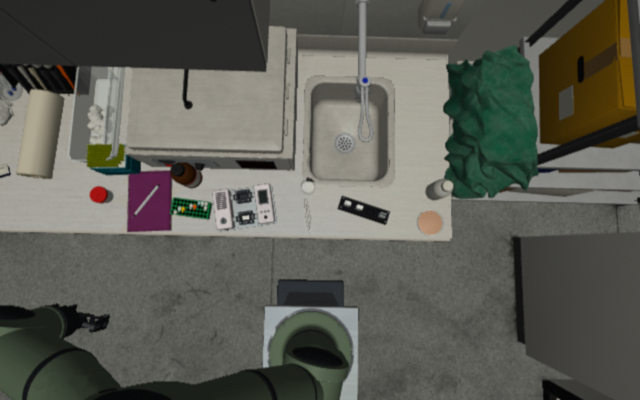

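Run:
```python
import cv2,numpy as np
t=cv2.imread("pics/top0.png");s=cv2.imread("pics/scene0.png")
R=lambda im,a,b,w,h,f:cv2.resize(im[b:b+h,a:a+w],None,fx=f,fy=f,interpolation=cv2.INTER_CUBIC)
a=np.hstack([R(t,205,175,80,60,5),R(t,325,180,80,60,5)])
b=np.hstack([R(s,220,170,80,60,5),R(s,345,205,80,60,5)])
cv2.imwrite("pics/m0.png",np.vstack([a,b]))
```

```text
(no output)
```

View pics/m0.png

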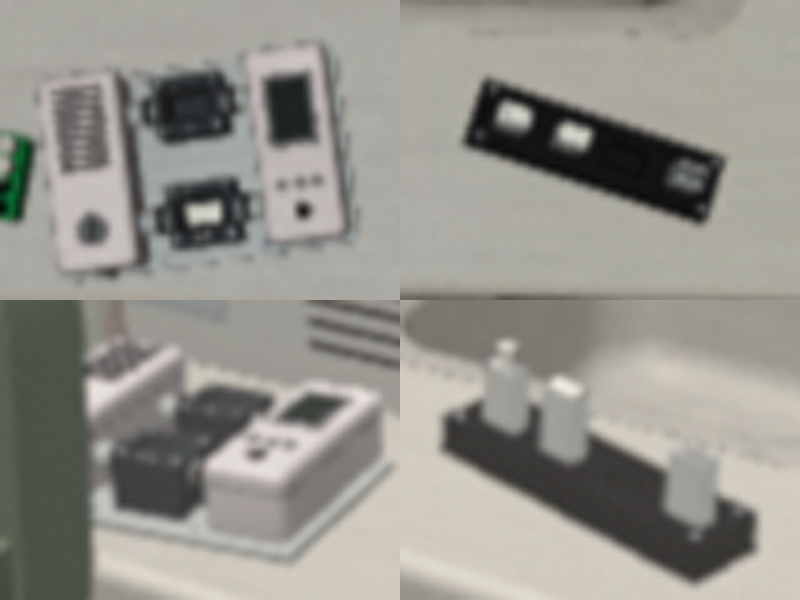

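```bash
cat > h.py <<'E'
from workcell import *
import cv2,numpy as np,pickle
def ray(c,uv):
    uv=np.asarray(uv,float).reshape(-1,2);M=c["cam_to_world"]
    d=np.c_[(uv[:,0]-c["cx"])/c["fx"],-(uv[:,1]-c["cy"])/c["fy"],-np.ones(len(uv))]@M[:3,:3].T
    return M[:3,3],d
def onz(c,uv,z):
    o,d=ray(c,uv);return o+d*((z-o[2])/d[:,2])[:,None]
def cloud(c):
    v,u=np.mgrid[:400,:640];o,d=ray(c,np.c_[u.ravel(),v.ravel()])
    return (o+d*c["range_z"].reshape(-1,1)).reshape(400,640,3)
def cm(m): v,u=np.nonzero(m);return np.c_[u,v]
E
python3 - <<'E'
from h import *
np.set_printoptions(precision=1,suppress=True)
T=pickle.load(open("top0.pkl","rb"));S=pickle.load(open("scene0.pkl","rb"))
g=T["image"].max(2);P=cloud(T)
def comp(mask,roi,k=5):
    m=np.zeros_like(g);a,b,w,h=roi;m[b:b+h,a:a+w]=mask[b:b+h,a:a+w]
    n,l,st,ce=cv2.connectedComponentsWithStats(m.astype(np.uint8))
    return [(l==i) for i in np.argsort(-st[1:,4])[:k]+1 if st[i,4]>4]
def rect(m,z,name):
    cs,_=cv2.findContours(cv2.resize(m.astype(np.uint8),None,fx=1,fy=1),cv2.RETR_EXTERNAL,cv2.CHAIN_APPROX_NONE)
    p=onz(T,np.vstack(cs).reshape(-1,2),z)[:,:2].astype(np.float32)
    r=cv2.minAreaRect(p);print(name,m.sum(),np.array(r[0]),np.array(r[1])+3.5,r[2],'meanuv',cm(m).mean(0),'z',np.median(P[m][:,2]))
for m in comp(g<75,(325,180,80,60),1): rect(m,22,"stand")
for m in comp(g>150,(335,190,60,40)): rect(m,50,"white-in-stand") if m.sum()<200 else 0
for m in comp((P[...,2]>40)&(P[...,2]<52),(210,175,75,65),4): rect(m,47,"blk")
for m in comp((P[...,2]>53)&(P[...,2]<72),(205,175,80,65),4): rect(m,61,"housing")
for m in comp(g<85,(225,180,40,50),3): rect(m,47,"dark")
m=comp(g>150,(240,212,12,10),2)
for q in m: rect(q,37,"lifter")
# heights
for n,(u,v) in dict(incub=(200,130),rack=(190,208),bottle=(185,175),cab=(150,30)).items(): print(n,P[v,u])
print("bench",P[228,300],P[190,290])
E
```

```text
stand 555 [ 480.2 -171.3] [176.2  48.8] 72.85315704345703 meanuv [363.6 210.4] z 21.878043165251484
white-in-stand 19 [ 501.5 -113.4] [13.7 20.5] 1.4317823648452759 meanuv [347.6 202.6] z 59.29075451704762
white-in-stand 18 [ 488.9 -154.3] [13.7 20.5] 0.5667401552200317 meanuv [359.3 206.5] z 58.04701989234502
blk 173 [442.7 235.9] [48.2 92. ] 16.23600959777832 meanuv [244.1 217.2] z 46.029858789714126
blk 166 [517.3 245. ] [46.1 88.1] 9.683257102966309 meanuv [241.6 195.3] z 46.13556716704295
blk 6 [475.1 279. ] [20.4  3.5] 2.9155046939849854 meanuv [231.  207.5] z 45.35517829009575
blk 5 [438.1 134.8] [13.6  6.9] 1.3724132776260376 meanuv [273.8 219.8] z 47.287499985759496
housing 646 [469.4 304.4] [135.9  59.3] 9.779796600341797 meanuv [222.3 208.7] z 65.17220258406417
housing 586 [492.4 168.8] [132.7  56.5] 9.93603229522705 meanuv [263.6 203. ] z 57.92685635568944
dark 195 [514.4 243.3] [46.5 64.8] 9.677070617675781 meanuv [242.7 196.1] z 44.03860495166623
dark 157 [442.8 230.3] [44.5 65.5] 9.545841217041016 meanuv [245.3 217.4] z 45.773763358665974
dark 79 [514.9 179.9] [47.8 23.8] 2.3040897846221924 meanuv [261.4 196.4] z 59.417047707321444
lifter 18 [444.9 230.6] [10.3 20.5] 1.3894013166427612 meanuv [245.5 217. ] z 38.533676034069
incub [684.6 342.8 234.7]
rack [470.4 417.4  42.1]
bottle [567.5 412.8 129. ]
cab [734.3 309.5 682.7]
bench [413.8  46.2  -0.6] [ 355.4   11.9 1339.4]
```

The pictures show the stand at right (top view about (363,210)), its pockets holding, from left to right, the sample (348,202), the blank (359,206), nothing, and the spare. The photometer is at left, its front well at (245,217) and its rear well at (242,196). The sizes match the ones given. Next I'll triangulate the cover and stopper and move above the blank.

```bash
cat >> h.py <<'E'
def R(deg):
    a=np.radians(deg);y=np.array([np.cos(a),np.sin(a),0]);z=np.array([0,0,-1.]);return np.c_[np.cross(y,z),y,z]
SY,PY=-17.1,9.75
BL=np.array([487.7,-153.]);SA=np.array([500.1,-112.8]);REF=np.array([517.1,243.1]);SW=np.array([444.2,230.4])
def st(*k):
    s=read_state();print(round(s["time"],1),np.round(s["eef_pos"],1),"F",np.round(s["ft_force"],1),"gap",round(s["finger_gap"],1),"gf",np.round(s["gripper_force"],1),*k)
E
python3 - <<'E'
from h import *
np.set_printoptions(precision=1,suppress=True)
T=pickle.load(open("top0.pkl","rb"));S=pickle.load(open("scene0.pkl","rb"))
def tri(a,b):
    o1,d1=ray(T,a);o2,d2=ray(S,b);d1,d2=d1[0],d2[0]
    s=np.linalg.lstsq(np.c_[d1,-d2],o2-o1,rcond=None)[0];p,q=o1+s[0]*d1,o2+s[1]*d2
    return (p+q)/2,np.linalg.norm(p-q)
print("blank top",tri((359.5,205.9),(378.2,222.2)),"stopper",tri((347.6,202.4),(366.6,215)))
P=cloud(T)
for u in(225,245,275): print("incub front x",[ (round(float(P[v,u,0])),round(float(P[v,u,2]))) for v in (160,166,172,178,184)])
for a in(SY,SY+180,PY,PY+180):
    for p in (BL,REF): 
        q=inverse_kinematics([*p,200],R(a));print(a,q)
E
```

```text
blank top (array([ 490.5, -153.7,   54.9]), np.float64(0.14724439129135047)) stopper (array([ 501.3, -113.6,   60.2]), np.float64(2.1373825809668796))
incub front x [(614, 153), (614, 62), (604, 5), (583, 1), (562, 1)]
incub front x [(615, 157), (614, 69), (605, 7), (585, 0), (564, 0)]
incub front x [(615, 167), (614, 85), (608, 7), (588, -1), (566, 1)]
-17.1 [-0.5  0.6  1.   2.  -0.6  0.9  0.5]
-17.1 [-0.9  0.5  0.5  1.8 -0.3  0.9 -0.6]
162.9 [-0.6  0.7  1.2  2.  -0.8  1.1 -2.4]
162.9 [-0.4  0.5 -0.3  1.8  0.2  0.9  2.2]
9.75 [-0.4  0.5  0.9  2.  -0.5  0.9  0.9]
9.75 [-0.8  0.5  0.4  1.8 -0.2  0.9 -0.2]
189.75 [-0.6  0.7  1.2  2.  -0.8  1.1 -2. ]
189.75 [ 0.3  0.8 -1.3  1.7  0.8  1.2  2.1]
```

Run:
```python
from h import *
np.set_printoptions(precision=2,suppress=True)
s=read_state();q=inverse_kinematics([125,470,280],s["tool_rot"]);print(q)
q=np.array(q);goto_joints(list(q));st()
q[0]=0.3;goto_joints(list(q));st()
print(read_state()["tool_rot"][:,1])
for a in(SY,SY+180,PY,PY+180):
    for p in (BL,SA,SW,REF): print(a,p,inverse_kinematics([*p,200],R(a)))
```

```text
[-1.39  0.25 -0.05  1.89  0.01  1.01 -0.14]
0.7 [125.  470.  280.5] F [-0.1  0.7  0.1] gap 85.5 gf 0.0
3.3 [ 451.8 -180.   280. ] F [0.8 0.4 0.6] gap 85.2 gf 0.0
[ 0.93 -0.37 -0.  ]
-17.1 [ 487.7 -153. ] [ 0.25  0.38 -0.08  1.93  0.04  0.83 -0.15]
-17.1 [ 500.1 -112.8] [ 0.19  0.39 -0.1   1.92  0.05  0.84 -0.24]
-17.1 [444.2 230.4] [-0.34  0.38 -0.33  1.94  0.16  0.84 -1.05]
-17.1 [517.1 243.1] [-0.34  0.48 -0.28  1.77  0.17  0.92 -0.99]
162.9 [ 487.7 -153. ] [-0.59  0.74  1.23  1.96 -0.82  1.06 -2.43]
162.9 [ 500.1 -112.8] [-0.67  0.74  1.23  1.96 -0.82  1.06 -2.51]
162.9 [444.2 230.4] [ 0.28  0.67 -1.27  1.92  0.72  1.12  1.56]
162.9 [517.1 243.1] [ 0.25  0.8  -1.27  1.74  0.81  1.24  1.61]
9.75 [ 487.7 -153. ] [ 0.3   0.38 -0.15  1.92  0.08  0.84  0.28]
9.75 [ 500.1 -112.8] [ 0.24  0.39 -0.17  1.92  0.09  0.84  0.19]
9.75 [444.2 230.4] [-0.28  0.39 -0.41  1.94  0.2   0.85 -0.62]
9.75 [517.1 243.1] [-0.29  0.49 -0.35  1.76  0.2   0.92 -0.56]
189.75 [ 487.7 -153. ] [-0.59  0.74  1.23  1.96 -0.82  1.06 -1.96]
189.75 [ 500.1 -112.8] [-0.67  0.74  1.23  1.96 -0.82  1.06 -2.04]
189.75 [444.2 230.4] [ 0.28  0.67 -1.27  1.92  0.72  1.12  2.03]
189.75 [517.1 243.1] [ 0.25  0.8  -1.27  1.74  0.81  1.24  2.08]
```

Run:
```python
from h import *
B=[488.5,-153.3]
movep([*B,120],R(SY));print(movel([*B,34],max_speed=120,guard=15));st()
clamp();st("clamped")
c=camera("scene");cv2.imwrite("pics/s1.png",cv2.resize(c["image"][190:265,325:425],None,fx=5,fy=5,interpolation=cv2.INTER_CUBIC))
```

```text
False
4.9 [ 489.  -153.5   34.8] F [ 0.7 -0.7  0.1] gap 85.6 gf 0.0
5.6 [ 488.6 -153.3   34.1] F [-0.7  1.1  6. ] gap 11.2 gf 58.9 clamped
```

View pics/s1.png

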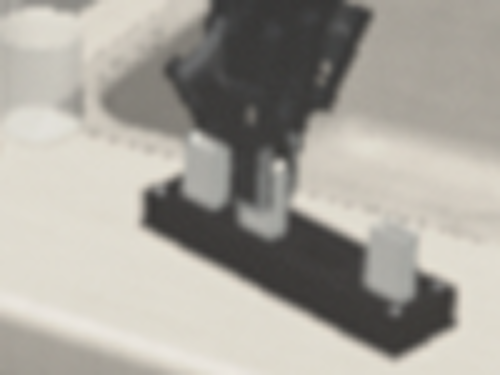

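The picture shows the fingers around the middle cell, at crop (262,195); the sample at (207,170) and the spare at (390,262) are untouched. Side forces are low, so I'll lift and carry.

Run:
```python
from h import *
B=[488.5,-153.3]
movel([*B,180],max_speed=150);st("lifted")
movep([*REF,180],R(PY));movel([*REF,78],max_speed=120);st()
R_=lambda im,a,b,w,h,f:cv2.resize(im[b:b+h,a:a+w],None,fx=f,fy=f,interpolation=cv2.INTER_CUBIC)
t=camera("top")["image"];s=camera("scene")["image"]
cv2.imwrite("pics/c2.png",np.hstack([R_(t,205,165,80,75,5),R_(s,215,155,80,75,5)]))
```

```text
6.7 [ 488.1 -153.2  179.3] F [ 0.5 -0.  -0.9] gap 11.1 gf 58.5 lifted
9.2 [517.5 243.2  78.6] F [ 0.6 -0.8  0.1] gap 11.3 gf 58.5
```

View pics/c2.png

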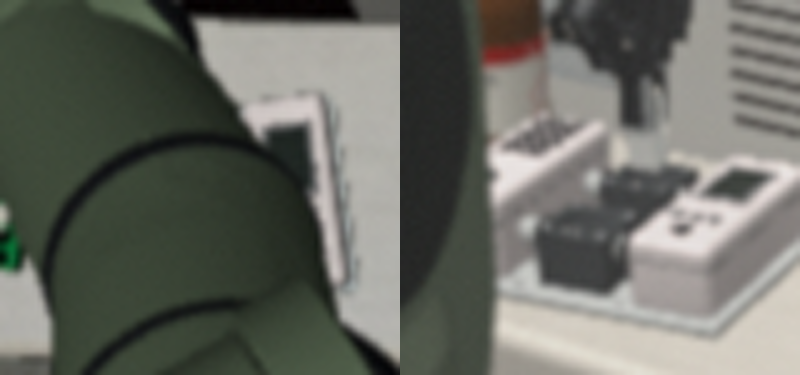

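The scene view shows the blank upright at crop (645,140), directly above the rear block at (648,185); the arm hides the well in the top view. I'll lower it with a guard.

Run:
```python
from h import *
movel([*REF,66],max_speed=60,guard=12);st()
print(movel([*REF,49.2],max_speed=40,guard=12));st()
```

```text
9.7 [516.8 243.   65.5] F [0.1 0.6 0.1] gap 10.9 gf 58.5
True
10.1 [517.1 243.1  50.1] F [-0.8 -0.3 10. ] gap 11.2 gf 59.8
```

Run:
```python
from h import *
open_gripper();wait(.2);st();print(movel([*REF,180],max_speed=150,guard=15));st()
movep([*SA,180],R(SY));st()
R_=lambda im,a,b,w,h,f:cv2.resize(im[b:b+h,a:a+w],None,fx=f,fy=f,interpolation=cv2.INTER_CUBIC)
t=camera("top")["image"];s=camera("scene")["image"]
cv2.imwrite("pics/c3.png",np.hstack([R_(t,205,165,80,75,5),R_(s,215,155,80,75,5)]))
```

```text
11.0 [516.9 242.9  50. ] F [-0.1  0.4  0.2] gap 85.5 gf 0.0
False
12.0 [516.7 242.9 179.2] F [0.7 0.7 0.3] gap 85.6 gf 0.0
13.3 [ 500.6 -111.4  179.9] F [-0.3 -0.1 -0.2] gap 85.3 gf 0.0
```

View pics/c3.png

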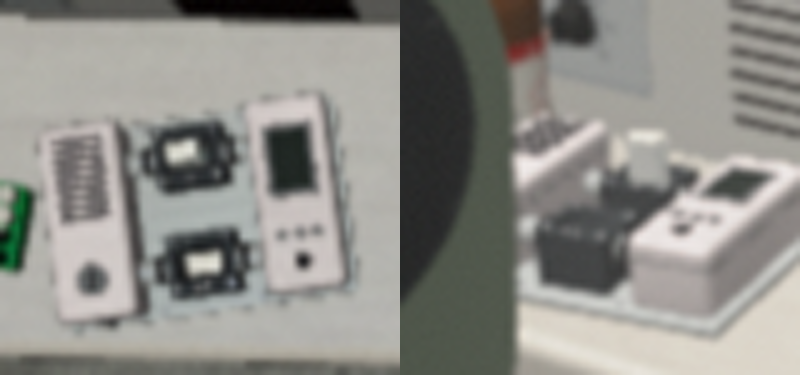

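The blank stands upright in the rear well (top view crop (183,155)) and the front well is empty. Next is the sample.

Run:
```python
from h import *
B=[500.9,-113.1]
movep([*B,120],R(SY));print(movel([*B,34],max_speed=120,guard=15));st()
clamp();wait(.2);st("clamped")
movel([*B,180],max_speed=150);st("lifted")
movep([*SW,180],R(PY));movel([*SW,80],max_speed=120);st()
s=camera("scene")["image"]
cv2.imwrite("pics/c4.png",cv2.resize(s[150:240,210:430],None,fx=3.6,fy=3.6,interpolation=cv2.INTER_CUBIC))
```

```text
False
14.7 [ 501.4 -113.2   34.8] F [ 0.2 -0.4  0.1] gap 85.0 gf 0.0
15.5 [ 501.  -113.1   34.1] F [-0.8  0.3  4.8] gap 11.3 gf 59.2 clamped
16.6 [ 500.5 -113.   179.3] F [-0.  -0.2 -0.4] gap 11.0 gf 58.5 lifted
18.9 [444.5 230.5  80.5] F [-0.1 -0.1  0.4] gap 11.3 gf 58.5
```

View pics/c4.png

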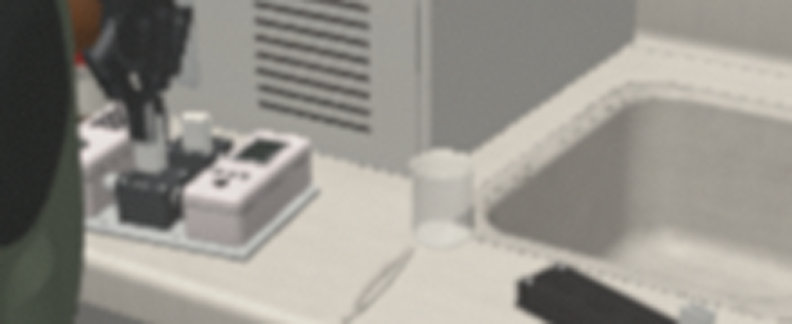

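The picture shows the sample held upright at crop (150,150), over the front block at (150,195), with the blank still standing at (197,130). I'll lower it and press the lifter down.

Run:
```python
from h import *
print(movel([*SW,64],max_speed=60,guard=12));st()
print(movel([*SW,56],max_speed=30,guard=12));st()
print(movel([*SW,49.2],max_speed=30,guard=14));st()
wait(.5);st()
```

```text
False
19.4 [444.  230.3  63.6] F [ 0.   0.4 -0.5] gap 11.7 gf 58.5
False
19.8 [444.3 230.5  56. ] F [0.5 0.6 1.4] gap 11.4 gf 58.7
True
20.1 [444.4 230.6  49.7] F [-4.5 -3.  23.9] gap 11.3 gf 61.9
20.6 [444.4 230.6  49.7] F [-3.9 -2.7 20.8] gap 11.3 gf 61.6
```

Run:
```python
from h import *
st();s=camera("scene")["image"]
cv2.imwrite("pics/c5.png",cv2.resize(s[150:235,210:310],None,fx=6,fy=6,interpolation=cv2.INTER_CUBIC))
```

```text
20.6 [444.4 230.6  49.7] F [-3.9 -2.7 20.8] gap 11.3 gf 61.6
```

View pics/c5.png

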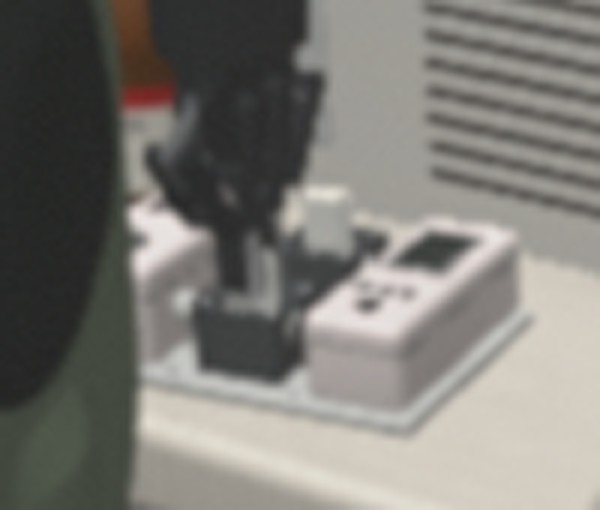

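The sample is down in the front well at crop (255,280), still gripped, and the blank stands upright at (327,220). I'll hand in.

```bash
python3 -c "
from workcell import *
print(finish_job())"
```

```text
the job is handed in; nothing more can be done
None
```

The job is handed in at about 21 s of the 58 s: the blank stands released in the reference well, and the sample is gripped and held down on the lifter in the sample well; no verdict was returned.

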